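Close the spice rack's rail and press its label holder home

ROBOT

A 7-joint arm with a two-finger parallel gripper is mounted at the origin on a cart in front of the work surface, level with it; the furniture and walls round the work are solid. World frame = base frame: x ahead of the robot, y to its left, z up, the work surface at z = 0. Lengths are in m, angles in rad, forces in N, time in s.
With the tool pointing down it reaches from about 0.425 to 0.875 m from the base axis. Payload 4.7 kg.
Tool frame: the origin (TCP) lies at the very end of the fingers, on their centre line; the grasp point (between the pads) lies 19 mm behind it; z points along the fingers, y is the direction in which the jaws open and shut (so a half turn about z gives the same grasp; the last joint's range is limited). The gripper opens to 87 mm and grips with 3 to 60 N. Pads are 19 mm wide; open, the fingers measure 117 mm over their backs; the gripper's body (75 mm by 190 mm) begins 51 mm behind the grasp point.
Start: joints at [-1.154, 0.321, -0.07, 1.45, 0.023, 1.371, -0.057], TCP at [0.255, 0.598, 0.223] pointing down, gripper open.
Joint ranges: [-2.86, 2.86], [-0.3, 2.09], [-1.38, 1.24], [0.06, 2.45], [-1.56, 4.7], [0.09, 2.05], [-2.69, 2.69]. Speed limits (rad/s): [2.57, 2.57, 3.14, 3.14, 3.14, 3.14, 3.14].

INTERFACE

Orientations are given as a rotation vector (axis times angle).
In Python, from bench import * gives the robot as it stands.
- The arm moves only by the shell command python3 -m jog 'ROWS' [OPENING] [FORCE]. ROWS is JSON, a list of rows, each a list of 4 numbers: the shift along the world's x, y, z in mm, then the turn about the world's z in rad. In form: [[x, y, z, twist], ...]. A call has exactly 8 rows; each row is the pose to reach, as a shift and turn from the pose commanded when the call began; what a row does not reach only later rows make up. A row lasts 1/8 s, in which the tool goes at most 62.5 mm and 10.7 degrees, less where a joint would pass 70% of its speed; a pose out of reach is approached as far as the arm can. A call with a gripper value outside its range is refused whole. OPENING is the opening, from -1 (shut) to 1 (fully open), set as the call begins (- or left out, the last holds). The fingers move at their own pace and stop on an object; FORCE is the grip in N (left out, the last holds). Time passes only in rows, so rows that repeat a pose let the fingers close, or fill a call up. It gives the time, the measured TCP pose, the force and the opening at its end, in the units of the state.
- get_state(): the state, without advancing time (a new reading comes with each control period).
- get_image(name): name is "scene" or "side" or "wrist"; returns a dict with "image" (480x640x3 uint8, red, green, blue), "fx", "fy", "cx", "cy" (pixels), "position" and "rotation" of the camera in the world; the wrist camera has in their place "tool_from_camera" (4x4, takes a point from camera to tool coordinates, whose origin is the TCP and whose axes are the flange's). Camera axes: x right, y down, z forward; pixel columns grow to the right and rows downward; lengths in m; the calibration is good to about 2 mm. A picture is of the moment at which its call begins: read the wrist's pose just before it. There is no depth.
- close_job(): hands the job in, once; it reports no verdict.
The state is a dict: "time": time; "joint_positions": joint angles; "qd": joint speeds; "joint_torque": joint torques, N m; "position": TCP position; "tool_rot": TCP orientation; "ft_force": force on the tool from outside, world axes, zero at the start; "torque": the same for the moment, N m; "grip_width": opening from 0.0 (shut) to 1.0 (fully open).
Only numpy, scipy, OpenCV 4.12 (cv2) and the standard library are available. Lean on these libraries where they do the work, as an engineer would, in place of code of your own. Each camera call takes 0.05 s, during which the arm holds its last target. There are 200 camera calls.

TASK

Swing the raised retaining rail of the spice rack down into its hook, so that it is out of your way; then take the label holder that stands beside the rack and push it down over the notch in the rack's front lip, label towards you and tongue behind the lip, past the leaf spring until it is fully home. Finish while still holding it and pressing it firmly down, not violently, so that its adhesive pad takes; leave the jars standing undisturbed.

Things in the scene. Friction and masses are not known exactly. Their poses are not given: they have to be found in the camera images.
- rack: dark wooden spice rack, 134 deep (x) x 270 wide (y) x 96 high mm, fixed; origin under its middle, x to its back, y to its left, z up. End cheeks 96 high (front 38 mm only 56). Front lip: 6 thick, middle plane at x = -68, top at z = 54; in the middle a notch 58 wide where the top is only z = 46. The jars' fronts are about 65 behind the lip.
- lip_trim: round black rubber trim, 5 mm thick and 58 long along y, that caps the lip in the notch; origin at the middle of its length, 2.5 below its top. The holder's bridge rests on it when home.
- lip_notch (a point): middle of the trim's top in the notch (rack x = -68, y = 0, z = 46); axes as the rack's. Behind it a 40 mm wide leaf spring, flared at the top, leaves 3.5 mm free behind the lip at z = 33 and yields backwards. Pushing the holder's tongue past it takes about 3 to 8 N over the last 12 mm; at home the resistance turns hard. 10 to 15 N in all presses it well home.
- rail (a joint): angle of the retaining rail in rad: 0 = level, lying in its open hook at the rack's left end (a hard stop); grows as the free (left) end rises. Starts between 0.5 and 0.95. The hinge is stiff: the rail stays where it is left, and about 1 to 2 N on it turns it.
- rail_hinge (a point): pivot of the rail at the rack's right end (rack x = -26, y = -122, z = 80); axes as the rack's. The rail is a round steel bar 8 mm thick that swings in the upright plane along the rack's y through this point.
- rail_tip (a point): centre of the 15 mm ball at the rail's free end, 256 mm from the hinge
- holder: loose aluminium label holder, 48 wide (y), 21 deep, 74 high mm, 60 g, standing; origin at its feet in mid slot; x from label to tongue. Slot 9 wide, 26 deep between front leg (x -12.5 to -4.5) and tongue (44 wide, x 4.5 to 8.5, round tip); bridge 8 thick above; then the head (10 thick, z 34 to 74, leaning back 8 deg) with a blank card. Grip the head above z = 40 to clear the lip beside the notch.
- holder_seat (a point): middle of the bridge's underside (holder z = 26), which comes to lie on lip_notch when home; axes as the holder's
- holder_tongue (a point): tip of the tongue (holder x = 6.5, z = 0)
- holder_head (a point): middle of the head, the place to grip (holder x = -3, z = 55)
- espresso_machine: bystander: espresso machine 229 wide, 343 high, standing fixed behind the work at the left; its portafilter handle juts towards the robot to about x = 0.57, y = 0.19 m, 0.2 m above the worktop: keep the wrist clear of it
- jar_0: glass spice jar with a coloured cap, about 45 across and 100 high, loose, standing in the rack (far left); origin at the centre of its underside
- jar_1: glass spice jar with a coloured cap, about 45 across and 100 high, loose, standing in the rack (middle left); origin at the centre of its underside
- jar_2: glass spice jar with a coloured cap, about 45 across and 100 high, loose, standing in the rack (middle right); origin at the centre of its underside
- jar_3: glass spice jar with a coloured cap, about 45 across and 100 high, loose, standing in the rack (far right); origin at the centre of its underside
Not all that is in view belongs to the job. Of the things that look like the holder, the largest one is meant.

How it is judged:
By the outcome, as a careful person would: the job done as asked, in the order asked, and still so for the second after the job is handed in, while the arm keeps its last pose, push and grip.
It also fails if it takes over 61 s, if anything falls off the work surface, if the arm or the gripper's body presses on something with over 40 N, if the wrist force passes 120 N, or if a joint passes its speed limit or range.

## Working session

There is one attempt and no reset: what is moved stays moved. The work goes in short steps, Python scripts to look and compute and a shell command to move; the robot and the scene stay as the last step left them, time stands still between calls to the robot, and variables do not carry over. Pictures are saved under pics/ and viewed, about 8 in all and at most 12, crops included, and the job is handed in when it is done.

```bash
mkdir -p pics; ls; cat > h.py <<'E'
from bench import *
import numpy as np, cv2
from scipy.spatial.transform import Rotation as R
def snap(n,f):
    s=get_state(); d=get_image(n); 
    cv2.imwrite('pics/'+f+'.png',d['image'][:,:,::-1])
    if n=='wrist':
        T=np.eye(4);T[:3,:3]=R.from_rotvec(s['tool_rot']).as_matrix();T[:3,3]=s['position']
        C=T@np.array(d['tool_from_camera']);d['position']=C[:3,3];d['rotation']=C[:3,:3]
    d['rotation']=np.array(d['rotation']);d['position']=np.array(d['position'])
    np.savez('pics/'+f+'.npz',fx=d['fx'],fy=d['fy'],cx=d['cx'],cy=d['cy'],position=d['position'],rotation=d['rotation'])
    return d
def ld(f): return dict(np.load('pics/'+f+'.npz'))
def proj(d,P):
    p=(np.atleast_2d(P)-d['position'])@d['rotation']
    return np.c_[d['fx']*p[:,0]/p[:,2]+d['cx'],d['fy']*p[:,1]/p[:,2]+d['cy']]
def ray(d,uv):
    v=d['rotation']@np.array([(uv[0]-d['cx'])/d['fx'],(uv[1]-d['cy'])/d['fy'],1]);return d['position'],v/np.linalg.norm(v)
def tri(ds,uvs):
    A=np.zeros((3,3));b=np.zeros(3)
    for d,uv in zip(ds,uvs):
        p,v=ray(d,uv);M=np.eye(3)-np.outer(v,v);A+=M;b+=M@p
    return np.linalg.solve(A,b)
def onz(d,uv,z):
    p,v=ray(d,uv);return p+v*(z-p[2])/v[2]
E
python3 - <<'E'
from h import *
for n in ['scene','side','wrist']:
    d=snap(n,n+'0');print(n,d['fx'],d['position'].round(3),d['rotation'].round(2).tolist())
s=get_state();print({k:np.round(v,3) for k,v in s.items()})
E
```

```text
pics
scene 462.8874966870659 [-0.11   0.666  0.583] [-1.05, 2.15, -1.26]
side 444.9553999396144 [0.468 0.789 0.547] [-0.24, 2.69, -1.4]
wrist 407.36265034045726 [0.186 0.626 0.384] [[0.39, 0.88, 0.25], [0.92, -0.38, -0.11], [-0.0, 0.27, -0.96]]
{'time': np.float64(0.15), 'joint_positions': array([-1.154,  0.322, -0.07 ,  1.451,  0.023,  1.371, -0.057]), 'qd': array([ 0.   , -0.001, -0.   , -0.004,  0.001,  0.001,  0.001]), 'joint_torque': array([-0.0000e+00, -4.9179e+01, -4.0400e-01, -3.1288e+01, -6.4000e-02,
        4.0000e-02,  0.0000e+00]), 'position': array([0.255, 0.598, 0.222]), 'tool_rot': array([-6.280e-01, -3.078e+00,  2.000e-03]), 'ft_force': array([0.294, 0.136, 0.548]), 'torque': array([ 0.004,  0.074, -0.027]), 'grip_width': np.float64(1.004)}
```

View pics/scene0.png

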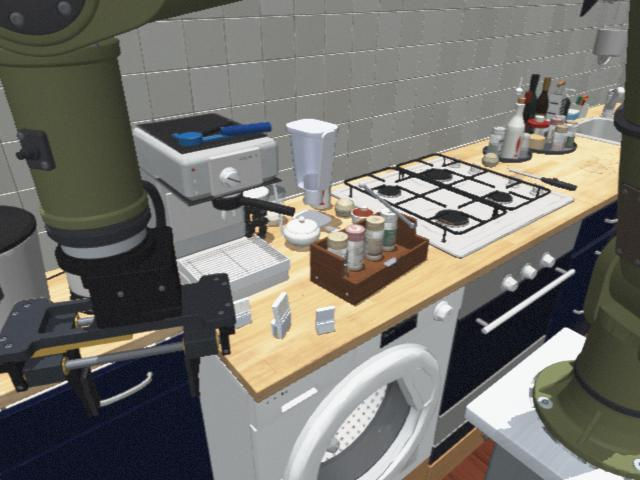

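View pics/side0.png

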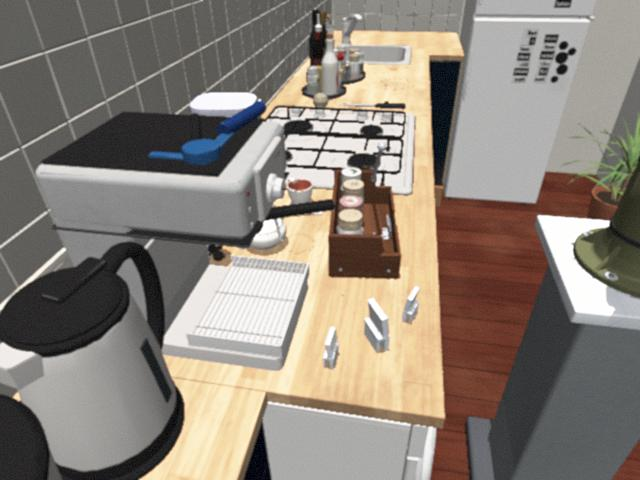

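Three holder candidates: scene (243,312), (281,314), (325,320); side (331,347), (377,325), (411,305). The middle one looks tallest in both views. I'll check it in enlarged crops, with the rack alongside.

```bash
python3 - <<'E'
import re
s=open('h.py').read()
s=s.replace("    d['rotation']=np.array(d['rotation']);","    d['rotation']=np.array(d['rotation'])\n    if d['rotation'].shape==(3,): d['rotation']=R.from_rotvec(d['rotation']).as_matrix()\n    ")
open('h.py','w').write(s)
from h import *
for n in ['scene','side']: 
    d=snap(n,n+'0'); print(d['rotation'].round(2).tolist())
a=cv2.imread('pics/scene0.png');b=cv2.imread('pics/side0.png')
Rz=lambda i:cv2.resize(i,(400,300),interpolation=cv2.INTER_CUBIC)
# each 4x (100x75) / 2.86x(140x105)
p=[Rz(a[275:350,230:330]),Rz(b[285:375,310:430]),Rz(a[180:300,300:460][:, :]),Rz(b[160:280,310:470][:, :])]
cv2.imwrite('pics/c1.png',np.vstack([np.hstack(p[:2]),np.hstack(p[2:])]))
E
```

```text
[[-0.62, -0.39, 0.68], [-0.78, 0.3, -0.54], [0.01, -0.87, -0.49]]
[[-0.98, -0.09, 0.16], [-0.18, 0.57, -0.8], [-0.02, -0.82, -0.57]]
```

View pics/c1.png

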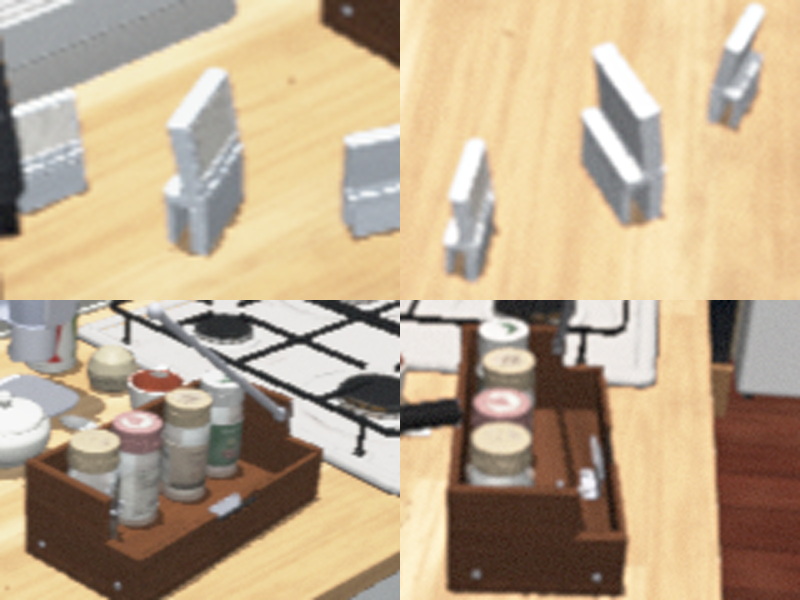

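The middle one (scene 281,314; side 377,325) is clearly the largest, and the two either side are smaller copies. Next I'll fit the rack and holder poses and check them with an overlay.

```bash
cat > fit.py <<'E'
from h import *
from scipy.optimize import least_squares
sc,sd=ld('scene0'),ld('side0')
def tf(q,P):
    c,s=np.cos(q[2]),np.sin(q[2]);P=np.atleast_2d(np.array(P,float))/1000
    return np.c_[q[0]+c*P[:,0]-s*P[:,1],q[1]+s*P[:,0]+c*P[:,1],P[:,2]]
def fit(corr,q0):
    f=lambda q:np.concatenate([(proj(d,tf(q,P))-uv).ravel() for d,P,uv in corr])
    r=least_squares(f,q0,loss='soft_l1');return r.x,f(r.x).reshape(-1,2)
A=lambda u,v:(230+u/4,275+v/4)
B=lambda u,v:(310+(u-400)/3.333,285+v/3.333)
C=lambda u,v:(300+u/2.5,180+(v-300)/2.5)
D=lambda u,v:(310+(u-400)/2.5,160+(v-300)/2.5)
def head(t=8):
    c,s=np.cos(np.radians(t)),np.sin(np.radians(t))
    return lambda x,z:(-3+c*x+s*z,55-s*x+c*z)
def H(x,y,z,t=8):
    a,b=head(t)(x,z);return (a,y,b)
def holder_lines(t=8):
    L=[]
    for y in(-24,24):
        poly=[(-12.5,y,0),(-12.5,y,34),(8.5,y,34),(8.5,y,0),(4.5,y,0),(4.5,y,26),(-4.5,y,26),(-4.5,y,0)]
        L+=list(zip(poly,poly[1:]+poly[:1]))
        q=[H(-5,y,-20,t),H(-5,y,19.5,t),H(5,y,19.5,t),H(5,y,-20,t)];L+=list(zip(q,q[1:]+q[:1]))
    for x,z in[(-12.5,0),(-12.5,34),(8.5,34),(8.5,0)]:L.append(((x,-24,z),(x,24,z)))
    for x in(-5,5):L.append((H(x,-24,19.5,t),H(x,24,19.5,t)))
    return L
def rack_lines():
    L=[]
    for y in(-135,135):
        p=[(-71,y,0),(-71,y,56),(-33,y,56),(-33,y,96),(67,y,96),(67,y,0)];L+=list(zip(p,p[1:]+p[:1]))
    for x,z in[(-71,0),(67,0),(67,96)]:L.append(((x,-135,z),(x,135,z)))
    p=[(-71,-135,54),(-71,-29,54),(-71,-29,46),(-71,29,46),(-71,29,54),(-71,135,54)];L+=list(zip(p,p[1:]))
    return L
def draw(img,d,q,L,col,off=(0,0),k=4):
    for a,b in L:
        p=proj(d,tf(q,[a,b]));p=(p-off)*k
        cv2.line(img,*[tuple(int(v) for v in x) for x in p],col,1,cv2.LINE_AA)
E
cat > f1.py <<'E'
from fit import *
ch=[(sd,(-12.5,24,0),B(662,216)),(sd,(8.5,24,0),B(628,222)),(sd,H(-5,24,19.5),B(660,108)),(sd,H(5,24,19.5),B(640,114)),(sd,H(5,-24,19.5),B(594,48)),(sd,H(-5,-24,19.5),B(613,44)),
(sc,(-12.5,24,0),A(207,253)),(sc,(-12.5,-24,0),A(242,208)),(sc,(8.5,24,0),A(170,238)),(sc,H(-5,24,19.5),A(190,130)),(sc,H(5,24,19.5),A(170,124)),(sc,H(-5,-24,19.5),A(229,72))]
q,r=fit(ch,[.57,.4,0.]);print('holder',q.round(4),r.round(1).tolist())
cr=[(sd,(-71,135,0),(399,275)),(sd,(67,135,0),(330,273)),(sd,(67,135,96),(331,235)),(sd,(-71,135,56),(400,247)),
(sc,(-71,135,0),(348,299)),(sc,(67,135,0),(312,282)),(sc,(67,135,96),(311,245)),(sc,(-71,-135,0),(427,259)),(sc,(-71,-135,56),(428,241))]
g,r2=fit(cr,[.6,.1,0.]);print('rack',g.round(4),r2.round(1).tolist())
np.savez('pose.npz',holder=q,rack=g)
out=[]
for d,f,boxes in[(sc,'scene0',[(230,275),(300,180)]),(sd,'side0',[(310,285),(310,160)])]:
    im=cv2.imread(f'pics/{f}.png')
    for (u,v),w in zip(boxes,(100,160)):
        k=400/w;c=cv2.resize(im[v:v+int(w*.75),u:u+w],(400,300),interpolation=cv2.INTER_CUBIC)
        draw(c,d,q,holder_lines(),(0,0,255),(u,v),k);draw(c,d,g,rack_lines(),(0,255,0),(u,v),k)
        for th,col in((.5,(255,0,0)),(.7,(255,255,0)),(.95,(0,255,255))):
            draw(c,d,g,[((-26,-122,80),(-26,-122+256*np.cos(th),80+256*np.sin(th)))],col,(u,v),k)
        out.append(c)
cv2.imwrite('pics/o1.png',np.vstack([np.hstack(out[:2]),np.hstack(out[2:])]))
E
python3 f1.py
```

```text
holder [0.4812 0.2884 0.5608] [[0.9, -0.1], [-0.8, 2.0], [0.8, -0.7], [0.8, 0.1], [-0.1, -0.6], [-0.0, -1.8], [-0.0, 0.9], [1.0, -3.2], [-0.9, 2.1], [-0.9, -1.2], [-0.8, -0.2], [-0.2, -1.2]]
rack [ 0.5397 -0.0081  0.161 ] [[1.5, 0.3], [-1.5, 2.1], [-2.9, -1.2], [3.2, 4.7], [11.1, 5.6], [-1.0, -2.5], [-0.2, -2.5], [-0.1, -2.9], [1.7, -4.9]]
```

View pics/o1.png

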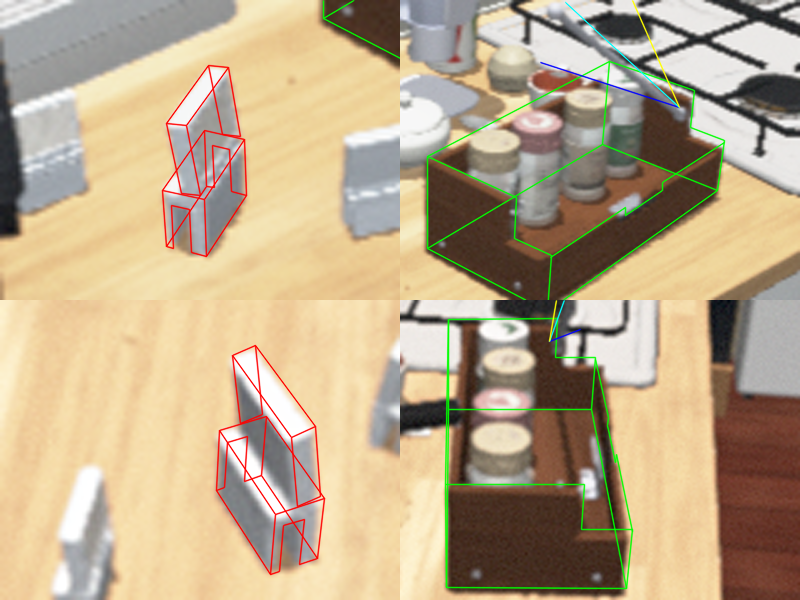

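The holder fit is good. For the rack I misread two corners, so I'll correct those, add the right-front corner and solve for the rail angle.

```bash
cat > f2.py <<'E'
from fit import *
q=np.load('pose.npz')['holder']
cr=[(sd,(-71,135,0),(399,275)),(sd,(67,135,0),(330,273)),(sd,(67,135,96),(330,236)),(sd,(-71,135,56),(400,256)),(sd,(-33,135,96),(382,236)),(sd,(-71,-135,56),(391,187)),
(sc,(67,135,0),(312,282)),(sc,(67,135,96),(311,243)),(sc,(-71,-135,0),(427,257)),(sc,(-71,-135,56),(428,240)),(sc,(-71,135,0),(352,299)) ]
g,r2=fit(cr,[.6,.1,0.]);print('rack',g.round(4),r2.round(1).tolist())
np.savez('pose.npz',holder=q,rack=g)
f=lambda t:(proj(sc,tf(g,[(-26,-122+256*np.cos(t[0]),80+256*np.sin(t[0]))]))-(362,186)).ravel()
th=least_squares(f,[.7]);print(th.x,th.fun)
t=th.x[0];print('tip',tf(g,[(-26,-122+256*np.cos(t),80+256*np.sin(t))]),'hinge',tf(g,[(-26,-122,80)]),'tip down',tf(g,[(-26,134,80)]),'notch',tf(g,[(-68,0,46)]))
print('head',tf(q,[(-3,0,55)]))
out=[]
for d,f,(u,v) in[(sc,'scene0',(300,180)),(sd,'side0',(310,160))]:
    im=cv2.imread(f'pics/{f}.png');w=140
    k=400/w;c=cv2.resize(im[v:v+w,u:u+w],(400,400),interpolation=cv2.INTER_CUBIC)
    draw(c,d,g,rack_lines(),(0,255,0),(u,v),k)
    draw(c,d,g,[((-26,-122,80),(-26,-122+256*np.cos(t),80+256*np.sin(t)))],(0,255,255),(u,v),k)
    out.append(c)
cv2.imwrite('pics/o2.png',np.hstack(out))
E
python3 f2.py
```

```text
rack [ 0.5377 -0.0031  0.1321] [[0.5, 2.7], [-3.0, 3.2], [-3.4, -1.1], [2.1, -1.9], [0.6, -0.2], [-0.2, -2.5], [-2.9, -2.3], [-2.1, -0.4], [0.1, 0.9], [1.9, -2.1], [3.8, 6.6]]
[0.66389401] [-0.02411573 -0.01159852]
tip [[0.50147384 0.07245027 0.23774424]] hinge [[ 0.52803937 -0.12741725  0.08      ]] tip down [[0.49430959 0.12635096 0.08      ]] notch [[ 0.47033117 -0.01201463  0.046     ]]
head [[0.47869526 0.28680665 0.055     ]]
```

View pics/o2.png

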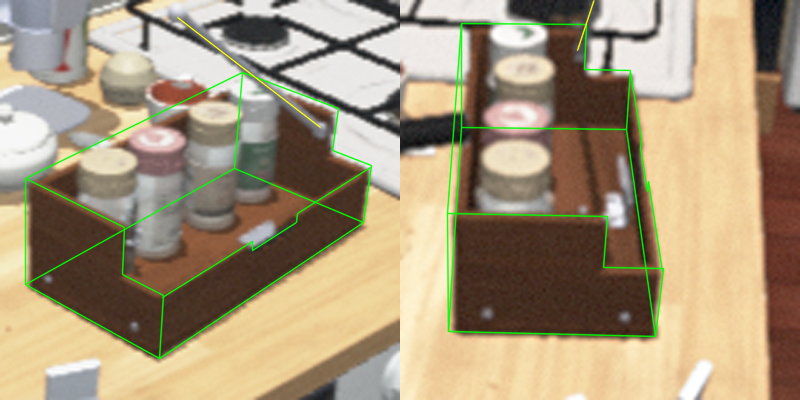

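```bash
cat > go.py <<'E'
from fit import *
import sys
# usage: target xyz mm world & jaw yaw
def delta(P,yaw):
    s=get_state();M=R.from_rotvec(s['tool_rot']).as_matrix()
    a=np.arctan2(M[1,1],M[0,1]);d=(yaw-a+np.pi/2)%np.pi-np.pi/2
    print('t',round(s['time'],2),'pos',np.round(s['position'],4),'zaxis',M[:,2].round(3),'jawyaw',round(a,3),'F',np.round(s['ft_force'],1),'w',round(s['grip_width'],3))
    print('delta mm',((np.array(P)-s['position'])*1000).round(1),'twist',round(d,3),'or',round(d-np.sign(d)*np.pi,3),'j7',round(s['joint_positions'][6],2))
E
python3 -c "
from go import *
g=np.load('pose.npz')['rack'];P=tf(g,[(-30,60,265)])[0];print(P)
delta(P,g[2]+np.pi/2)"
```

```text
[0.50009448 0.05246906 0.265     ]
t 0.25 pos [0.2548 0.5977 0.2221] zaxis [-0.    -0.001 -1.   ] jawyaw 1.168 F [-0.6 -0.4  1.5] w 1.004
delta mm [ 245.3 -545.3   42.9] twist 0.535 or -2.607 j7 -0.06
```

```bash
python3 -m jog '[[10,-30,40,0.05],[30,-85,60,0.12],[55,-140,60,0.2],[80,-195,60,0.27],[105,-250,60,0.34],[130,-305,60,0.41],[155,-360,60,0.48],[180,-410,60,0.535]]' -1 20; python3 -m jog '[[20,-45,0,0],[45,-95,-5,0],[65,-135,-17,0],[65,-135,-17,0],[65,-135,-17,0],[65,-135,-17,0],[65,-135,-17,0],[65,-135,-17,0]]'; python3 - <<'E'
from go import *
g=np.load('pose.npz')['rack'];delta(tf(g,[(-30,60,265)])[0],g[2]+np.pi/2)
d=snap('wrist','w1');d=snap('scene','s1')
im=[cv2.imread('pics/w1.png'),cv2.resize(cv2.imread('pics/s1.png')[120:320,240:507],(640,480))]
cv2.imwrite('pics/v1.png',cv2.resize(np.hstack(im),(800,300)))
E
```

```text
time: 1.25
position: [0.4354, 0.1858, 0.2828]
tool_rot: [-0.21, 3.134, 0.001]
ft_force: [1.0, 0.7, 0.3]
grip_width: 0.172
time: 2.25
position: [0.4997, 0.0537, 0.2658]
tool_rot: [-0.21, 3.134, 0.0]
ft_force: [0.3, 0.2, -1.2]
grip_width: 0.005
t 2.25 pos [0.4997 0.0537 0.2658] zaxis [ 0.  0. -1.] jawyaw 1.704 F [ 0.3  0.2 -1.2] w 0.005
delta mm [ 0.4 -1.2 -0.8] twist -0.001 or 3.14 j7 1.54
```

View pics/v1.png

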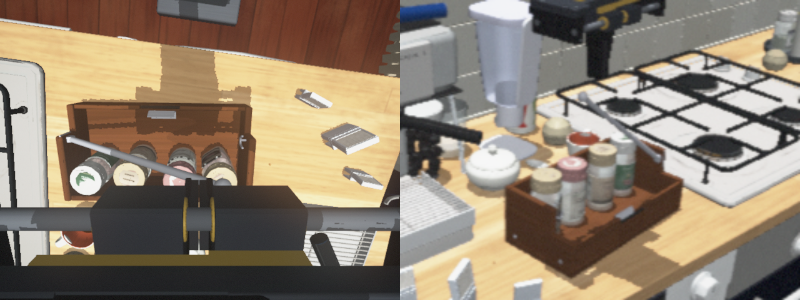

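The scene view shows the closed fingers above the bar. The wrist view (rail from 68,140 to 195,180) shows the bar passing under the fingers and clear of the jars. I'll push straight down.

```bash
python3 -m jog '[[0,0,-20,0],[0,0,-40,0],[0,0,-60,0],[0,0,-80,0],[0,0,-100,0],[0,0,-120,0],[0,0,-140,0],[0,0,-155,0]]'; python3 - <<'E'
from go import *
g=np.load('pose.npz')['rack'];delta(tf(g,[(-30,60,84)])[0],g[2]+np.pi/2)
d=snap('wrist','w2')
cv2.imwrite('pics/v2.png',cv2.imread('pics/w2.png'))
E
```

```text
time: 3.35
position: [0.4996, 0.0531, 0.1098]
tool_rot: [0.208, -3.134, -0.0]
ft_force: [0.5, 0.6, 0.5]
grip_width: 0.004
t 3.35 pos [0.4996 0.0531 0.1098] zaxis [-0.  0. -1.] jawyaw 1.703 F [0.5 0.6 0.5] w 0.004
delta mm [  0.5  -0.7 -25.8] twist -0.0 or 3.141 j7 1.59
```

View pics/v2.png

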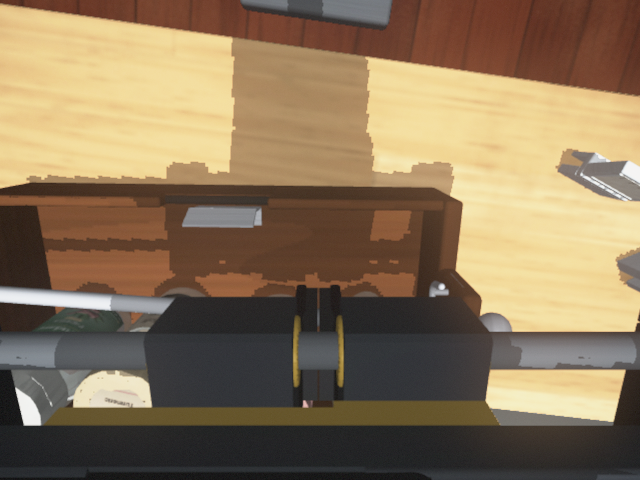

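The rail has come down and its ball (493,325) is next to the hook (438,290). I'll finish the push gently.

```bash
python3 -m jog '[[0,0,-8,0],[0,0,-14,0],[0,0,-19,0],[0,0,-23,0],[0,0,-26,0],[0,0,-28,0],[0,0,-29,0],[0,0,-30,0]]'; python3 - <<'E'
from go import *
g=np.load('pose.npz')['rack'];delta(tf(g,[(-30,60,84)])[0],g[2]+np.pi/2)
E
```

```text
time: 4.4
position: [0.5003, 0.0531, 0.0834]
tool_rot: [-0.207, 3.134, 0.002]
ft_force: [-8.5, -1.6, 23.1]
grip_width: 0.008
t 4.4 pos [0.5003 0.0531 0.0834] zaxis [ 0.     0.001 -1.   ] jawyaw 1.703 F [-8.5 -1.6 23.1] w 0.008
delta mm [-0.2 -0.6  0.6] twist 0.0 or -3.142 j7 1.6
```

Hard stop at z = 83.4 mm with 23 N, against 84 expected, so the rail is home. I'll lift off, open, and photograph the rack from above for the refined fit.

```bash
python3 -m jog '[[0,0,10,0],[0,0,40,0],[-10,-10,80,0],[-25,-25,120,0],[-40,-40,150,0],[-50,-50,160,0],[-50,-50,160,0],[-50,-50,160,0]]' 1 20; python3 - <<'E'
from go import *
g=np.load('pose.npz')['rack'];delta(tf(g,[(-30,60,84)])[0],g[2]+np.pi/2)
d=snap('wrist','w3')
im=cv2.imread('pics/w3.png')
L=rack_lines()+[((-26,-122,80),(-26,134,80))]
for a,b in L:
    p=proj(d,tf(g,[a,b]));print(a,b,p.round(0).tolist()) if a[0]==-71 and b[0]==-71 else 0
cv2.imwrite('pics/v3.png',cv2.resize(im,(800,600),interpolation=cv2.INTER_CUBIC))
E
```

```text
time: 5.4
position: [0.4494, 0.0036, 0.2392]
tool_rot: [0.209, -3.133, 0.0]
ft_force: [0.1, 0.3, -0.1]
grip_width: 0.829
t 5.4 pos [0.4494 0.0036 0.2392] zaxis [-0.002 -0.    -1.   ] jawyaw 1.704 F [ 0.1  0.3 -0.1] w 0.829
delta mm [  50.7   48.9 -155.2] twist -0.001 or 3.141 j7 1.58
(-71, -135, 0) (-71, -135, 56) [[167.0, 222.0], [145.0, 236.0]]
(-71, 135, 0) (-71, 135, 56) [[435.0, 222.0], [453.0, 236.0]]
(-71, -135, 0) (-71, 135, 0) [[167.0, 222.0], [435.0, 222.0]]
(-71, -135, 54) (-71, -29, 54) [[146.0, 235.0], [266.0, 235.0]]
(-71, -29, 54) (-71, -29, 46) [[266.0, 235.0], [267.0, 233.0]]
(-71, -29, 46) (-71, 29, 46) [[267.0, 233.0], [332.0, 233.0]]
(-71, 29, 46) (-71, 29, 54) [[332.0, 233.0], [332.0, 235.0]]
(-71, 29, 54) (-71, 135, 54) [[332.0, 235.0], [452.0, 235.0]]
```

View pics/v3.png

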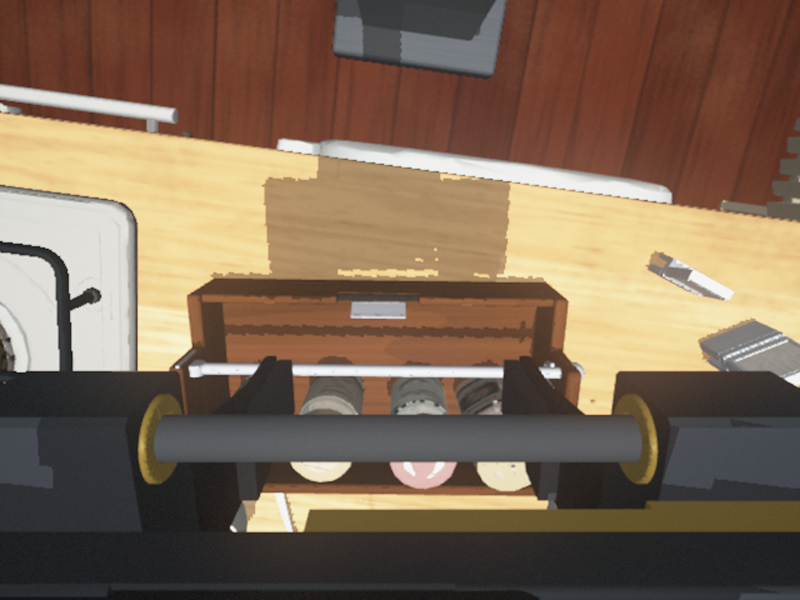

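Rail is level and parallel with the lip, with its ball at (578,370), and the jars are standing. The notch trim is at (337–418, 296). I'll extract sub-pixel trim edges numerically.

```bash
python3 - <<'E'
from go import *
g=np.load('pose.npz')['rack'];d=ld('w3');im=cv2.imread('pics/w3.png').astype(int)
gr=im[:,:,2]
for r in range(222,258,1): print(r,gr[r,258:350:4])
print('bottom edge rows', [(c,int(np.argmin(np.diff(cv2.GaussianBlur(im[:,:,1].astype(np.float32),(3,3),0)[214:234,c])))+214) for c in range(180,435,20)])
print(proj(d,tf(g,[(-68,-29,46),(-68,29,46),(-71,0,0)])))
E
```

```text
222 [170 172 171 167 168 172 174 174 171 174 176 175 175 175 171 171 172 171
 172 172 173 177 177]
223 [142 146 149 142 143 144 154 153 155 152 156 165 165 167 163 162 172 172
 171 171 173 173 173]
224 [ 73  87  85  85  85  84 102 100 101 101 102 124 123 123 122 123 143 143
 143 142 146 148 148]
225 [77 78 79 76 74 74 74 71 76 71 71 72 74 75 74 73 70 73 73 71 78 83 86]
226 [81 78 78 80 76 76 77 75 77 74 73 73 75 74 73 75 75 76 74 78 78 79 80]
227 [74 75 75 75 74 74 73 73 75 73 73 74 73 74 73 75 77 78 76 81 79 80 80]
228 [76 76 76 76 74 73 70 73 71 72 74 74 73 72 73 74 73 74 75 75 74 76 76]
229 [75 78 75 75 74 74 75 72 73 72 73 74 73 73 74 74 73 74 73 74 76 76 76]
230 [76 77 76 76 75 74 72 73 76 71 75 74 74 74 76 75 76 74 76 73 76 76 76]
231 [76 78 74 75 71 76 74 75 73 74 75 76 73 74 74 75 75 76 76 75 76 77 77]
232 [76 74 76 75 76 75 75 73 75 73 74 76 76 73 75 74 75 74 75 74 77 76 76]
233 [77 75 74 88 93 94 94 87 82 84 84 86 79 75 73 74 76 76 75 75 76 76 75]
234 [ 74  74  74  90  98  99 103  94  88  87  89  97  90  86  88  96  99  91
  90  86  75  75  76]
235 [ 75  74  74  69  65  64 
[... 1785 characters left out ...]
 209 203 200 201 146
 146 146 148 147 149]
254 [140 141 141 141 140 142 190 191 208 208 206 208 209 214 213 212 213 145
 146 147 146 146 146]
255 [138 140 140 140 140 140 140 142 141 141 142 145 142 160 160 160 159 145
 147 147 146 146 146]
256 [139 141 140 142 143 141 143 143 142 143 143 145 144 145 148 146 148 148
 148 149 148 148 150]
257 [143 143 143 143 144 145 144 146 145 148 147 146 147 148 149 149 149 150
 151 152 151 151 153]
bottom edge rows [(180, 222), (200, 222), (220, 222), (240, 223), (260, 223), (280, 223), (300, 223), (320, 224), (340, 224), (360, 224), (380, 220), (400, 225), (420, 222)]
[[267.20109165 236.1121887 ]
 [331.47549617 236.136351  ]
 [301.2896767  221.72479997]]
```

```bash
python3 - <<'E'
from go import *
p=np.load('pose.npz');g,q=p['rack'],p['holder']
c=np.cos(g[2]);s=np.sin(g[2])
g2=np.array([g[0]+c*.0012-s*.0029,g[1]+s*.0012+c*.0029,0.12])
# keep notch location when changing yaw
n=tf(g,[(-68,0,46)])[0]+[c*.0012-s*.0029,s*.0012+c*.0029,0]
g2[:2]+= (n-tf(g2,[(-68,0,46)])[0])[:2]
np.savez('pose.npz',rack=g2,holder=q);print(g2,n)
# neighbours
for uv in [A(55,200),A(370,230)]: print('nb scene',onz(sc,uv,0))
for uv in [B(468,270),B(725,118)]: print('nb side',onz(sd,uv,0))
print('holder',q)
for off in (0,40): 
    P=tf(q,[(off-3,0,160)])[0];delta(P,q[2]+np.pi/2)
w=ld('w3');s=get_state()
print('tcp px',proj(w,[s['position'],s['position']-[0,0,.1]]))
E
```

```text
[ 0.53864961 -0.00084137  0.12      ] [ 0.47113862 -0.0089818   0.046     ]
nb scene [0.53800241 0.33728582 0.        ]
nb scene [0.42562335 0.22957978 0.        ]
nb side [0.54448017 0.34954577 0.        ]
nb side [0.43162146 0.23262792 0.        ]
holder [0.48123568 0.28840235 0.56084227]
t 5.45 pos [0.4494 0.0036 0.2391] zaxis [-0.002 -0.001 -1.   ] jawyaw 1.704 F [0.2 0.5 0.2] w 0.879
delta mm [ 29.3 283.2 -79.1] twist 0.428 or -2.714 j7 1.58
t 5.45 pos [0.4494 0.0036 0.2391] zaxis [-0.002 -0.001 -1.   ] jawyaw 1.704 F [0.2 0.5 0.2] w 0.879
delta mm [ 63.1 304.5 -79.1] twist 0.428 or -2.714 j7 1.58
tcp px [[321.50252454 307.04236142]
 [320.18885538 244.30504594]]
```

```bash
python3 -m jog '[[0,35,0,0],[0,90,0,0.08],[5,145,0,0.16],[10,200,0,0.24],[17,245,-10,0.32],[25,272,-40,0.39],[29,283,-79,0.428],[29,283,-79,0.428]]' 1 ; python3 - <<'E'
from go import *
q=np.load('pose.npz')['holder']
delta(tf(q,[(-3,0,160)])[0],q[2]+np.pi/2)
d=snap('wrist','w4');im=cv2.imread('pics/w4.png')
p=proj(d,tf(q,[(0,0,40)]))[0].astype(int);print(p)
u,v=max(p[0]-100,0),max(p[1]-100,0);print(u,v)
c=cv2.resize(im[v:v+150,u:u+200],(800,600),interpolation=cv2.INTER_CUBIC)
c2=c.copy();draw(c2,d,q,holder_lines(),(0,0,255),(u,v),4)
c=cv2.addWeighted(c,.4,c2,.6,0)
cv2.imwrite('pics/v4.png',c)
E
```

```text
time: 6.45
position: [0.476, 0.2857, 0.1568]
tool_rot: [0.869, -3.01, 0.005]
ft_force: [0.1, -0.5, -0.6]
grip_width: 1.002
t 6.45 pos [0.476  0.2857 0.1568] zaxis [-0.008 -0.006 -1.   ] jawyaw 2.133 F [ 0.1 -0.5 -0.6] w 1.002
delta mm [2.7 1.1 3.2] twist -0.001 or 3.14 j7 1.58
[319 247]
219 147
```

View pics/v4.png

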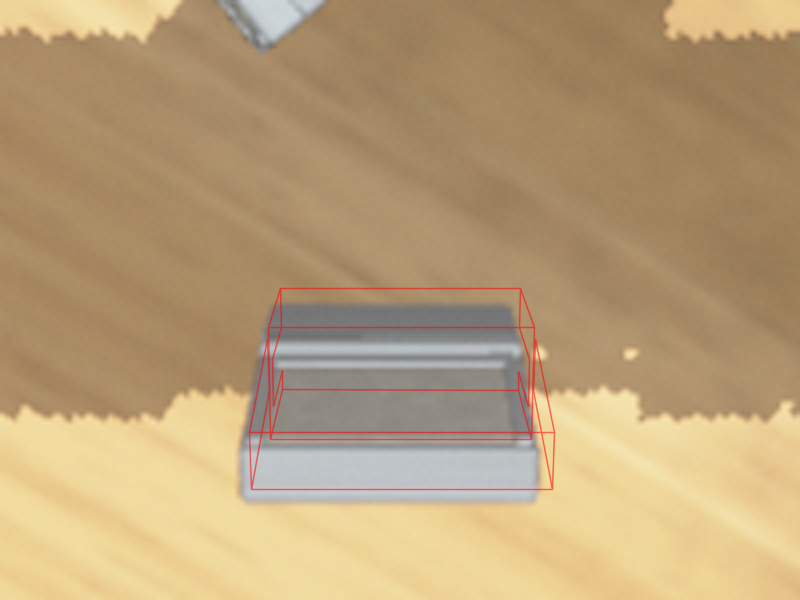

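Yaw agrees. The holder sits a few pixels off the overlay: head-top edge at (245–535, 445/500), foot edge at (272–512, 305). I'll refit from this view.

```bash
python3 - <<'E'
from go import *
p=np.load('pose.npz');q0=p['holder'];w=ld('w4');F=lambda u,v:(219+u/4,147+v/4)
c=[(w,(-12.5,-24,0),F(272,305)),(w,(-12.5,24,0),F(512,305)),(w,H(-5,-24,19.5),F(245,445)),(w,H(-5,24,19.5),F(535,445)),(w,H(5,-24,19.5),F(243,500)),(w,H(5,24,19.5),F(537,500)),(w,(-12.5,-24,34),F(263,345)),(w,(-12.5,24,34),F(520,345))]
q,r=fit(c,q0);print(q0,q,r.round(1).tolist())
np.savez('pose.npz',rack=p['rack'],holder=q)
delta(tf(q,[(-2.5,0,43)])[0],q[2]+np.pi/2)
E
```

```text
[0.48123568 0.28840235 0.56084227] [0.4843086  0.28818536 0.5605107 ] [[0.0, -1.0], [-0.2, -1.0], [-1.7, 0.6], [2.0, 0.7], [-0.6, 1.0], [0.9, 1.1], [-1.2, -1.0], [1.0, -0.9]]
t 6.5 pos [0.4775 0.2855 0.1595] zaxis [-0.004 -0.003 -1.   ] jawyaw 2.131 F [0.7 0.2 0.4] w 0.998
delta mm [   4.6    1.3 -116.5] twist 0.0 or -3.141 j7 1.58
```

```bash
python3 -m jog '[[2,0,-20,0],[4,0,-45,0],[4,0,-70,0],[4,0,-90,0],[4,0,-105,0],[4,0,-113,0],[4,0,-117,0],[4,0,-117,0]]' 1; python3 -m jog '[[0,0,0,0],[0,0,0,0],[0,0,0,0],[0,0,0,0],[0,0,0,0],[0,0,0,0],[0,0,0,0],[0,0,0,0]]' -1 50; python3 - <<'E'
from go import *
delta([0,0,0],2.13);snap('side','sd2')
E
```

```text
time: 7.5
position: [0.4831, 0.2861, 0.0449]
tool_rot: [-0.868, 3.019, 0.0]
ft_force: [0.2, -0.4, 0.0]
grip_width: 1.002
time: 8.5
position: [0.4828, 0.2861, 0.0446]
tool_rot: [-0.869, 3.019, 0.0]
ft_force: [-1.1, 1.3, -0.3]
grip_width: 0.547
t 8.5 pos [0.4828 0.2861 0.0446] zaxis [-0.  0. -1.] jawyaw 2.131 F [-1.1  1.3 -0.3] w 0.547
delta mm [-482.8 -286.1  -44.6] twist -0.001 or 3.14 j7 1.61
```

```bash
cat > tgt.py <<'E'
from go import *
def off():  # tcp in holder frame at grasp (mm)
    q=np.load('pose.npz')['holder'];P=np.array([.4828,.2861])-q[:2];c,s=np.cos(q[2]),np.sin(q[2])
    return np.array([c*P[0]+s*P[1],0,0.0446])*[1000,1,1000]   # y centred by the jaws
def target(rx,z,ry=0):
    g=np.load('pose.npz')['rack'];o=off();P=tf(g,[(rx+o[0],ry,z+o[2])])[0];delta(P,g[2]+np.pi/2)
E
python3 -c "
from tgt import *
print(off());target(-98,90);target(-98,30)"
```

```text
[-2.38637869  0.         44.6       ]
t 8.55 pos [0.4828 0.2861 0.0446] zaxis [ 0.  0. -1.] jawyaw 2.131 F [-0.4  0.4  0.1] w 0.545
delta mm [ -43.8 -299.    90. ] twist -0.44 or 2.701 j7 1.61
t 8.55 pos [0.4828 0.2861 0.0446] zaxis [ 0.  0. -1.] jawyaw 2.131 F [-0.4  0.4  0.1] w 0.545
delta mm [ -43.8 -299.    30. ] twist -0.44 or 2.701 j7 1.61
```

```bash
python3 -m jog '[[0,0,25,0],[0,0,60,0],[-3,-10,90,0],[-10,-50,90,-0.1],[-20,-110,90,-0.2],[-30,-170,90,-0.3],[-40,-230,90,-0.4],[-44,-275,90,-0.44]]' ; python3 -m jog '[[0,-20,0,0],[0,-24,0,0],[0,-24,0,0],[0,-24,0,0],[0,-24,0,0],[0,-24,0,0],[0,-24,0,0],[0,-24,0,0]]'; python3 - <<'E'
from tgt import *
target(-98,90);g=np.load('pose.npz')['rack']
d=snap('wrist','w5');im=cv2.imread('pics/w5.png')
p=proj(d,tf(g,[(-85,0,60)]))[0].astype(int);u,v=p[0]-100,p[1]-75;print(u,v)
c=cv2.resize(im[v:v+150,u:u+200],(800,600),interpolation=cv2.INTER_CUBIC)
c2=c.copy();draw(c2,d,g,rack_lines(),(0,255,0),(u,v),4)
cv2.imwrite('pics/v5.png',cv2.addWeighted(c,.5,c2,.5,0))
E
```

```text
time: 9.55
position: [0.4378, 0.0083, 0.1345]
tool_rot: [0.183, -3.136, -0.001]
ft_force: [0.7, 0.5, -0.2]
grip_width: 0.545
time: 10.55
position: [0.4388, -0.013, 0.1346]
tool_rot: [-0.189, 3.136, 0.0]
ft_force: [-0.4, 0.0, -0.2]
grip_width: 0.55
t 10.55 pos [ 0.4388 -0.013   0.1346] zaxis [-0.  0. -1.] jawyaw 1.691 F [-0.4  0.  -0.2] w 0.55
delta mm [0.2 0.1 0. ] twist -0.0 or 3.141 j7 1.62
220 204
```

View pics/v5.png

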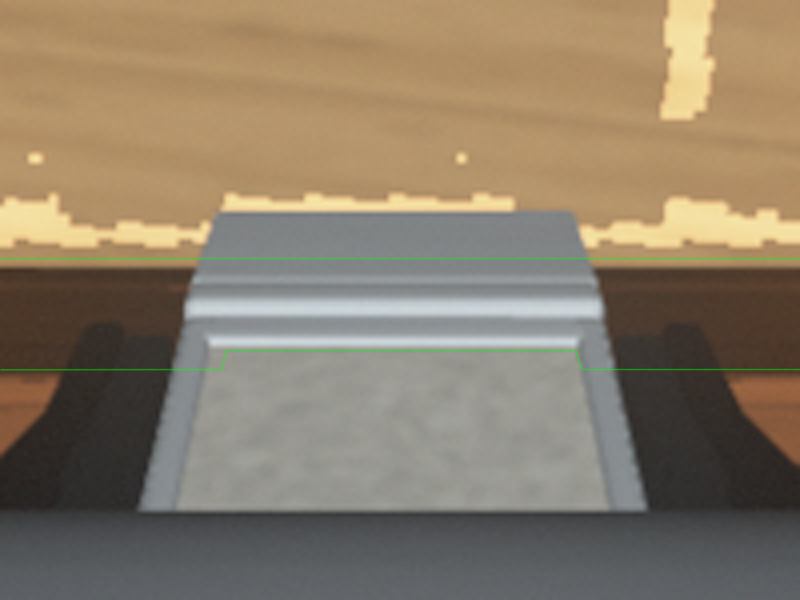

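The holder is held square and centred on the notch, and its leg is parallel to the lip. I'll lower it in front of the lip and touch the lip gently with the tongue's back, which gives x exactly.

```bash
python3 -m jog '[[0,0,-15,0],[0,0,-35,0],[0,0,-50,0],[0,0,-58,0],[0,0,-60,0],[4,0.5,-60,0],[8,1,-60,0],[12,1.4,-60,0]]' ; python3 -m jog '[[1,0.1,0,0],[1.5,0.2,0,0],[2,0.2,0,0],[2.5,0.3,0,0],[3,0.4,0,0],[3.5,0.4,0,0],[4,0.5,0,0],[4,0.5,0,0]]'; python3 -c "
from tgt import *
target(-79.5,30)"
```

```text
time: 11.6
position: [0.4516, -0.0115, 0.075]
tool_rot: [-0.189, 3.135, 0.0]
ft_force: [-0.0, 0.7, -1.5]
grip_width: 0.547
time: 12.6
position: [0.4548, -0.0111, 0.0746]
tool_rot: [-0.189, 3.136, 0.0]
ft_force: [0.6, 0.2, -1.7]
grip_width: 0.543
t 12.6 pos [ 0.4548 -0.0111  0.0746] zaxis [ 0.  0. -1.] jawyaw 1.691 F [ 0.6  0.2 -1.7] w 0.543
delta mm [2.5 0.5 0. ] twist -0.0 or 3.141 j7 1.68
```

```bash
python3 -m jog '[[0.5,0.1,0,0],[0.8,0.1,0,0],[1,0.1,0,0],[1.2,0.1,0,0],[1.5,0.2,0,0],[1.5,0.2,0,0],[1.5,0.2,0,0],[1.5,0.2,0,0]]';python3 -m jog '[[0.3,0,0,0],[0.5,0.1,0,0],[0.7,0.1,0,0],[1,0.1,0,0],[1,0.1,0,0],[1,0.1,0,0],[1,0.1,0,0],[1,0.1,0,0]]'
```

```text
time: 13.6
position: [0.4563, -0.0109, 0.0746]
tool_rot: [-0.189, 3.136, 0.0]
ft_force: [-0.5, -0.0, -0.4]
grip_width: 0.544
time: 14.6
position: [0.4573, -0.0108, 0.0746]
tool_rot: [-0.189, 3.136, 0.0]
ft_force: [-0.2, -0.1, -0.0]
grip_width: 0.545
```

```bash
python3 -m jog '[[0.3,0,0,0],[0.5,0.1,0,0],[0.7,0.1,0,0],[1,0.1,0,0],[1,0.1,0,0],[1,0.1,0,0],[1,0.1,0,0],[1,0.1,0,0]]'
```

```text
time: 15.6
position: [0.4578, -0.0108, 0.0744]
tool_rot: [0.189, -3.135, -0.0]
ft_force: [-4.4, -0.4, 1.8]
grip_width: 0.545
```

Contact is at TCP x ≈ 0.4576 against 0.4573 predicted, so the pose is confirmed. Now back off, up, over and down to just above engagement.

```bash
python3 -m jog '[[-5,-0.6,0,0],[-8,-1,10,0],[-8,-1,28,0],[-2,-0.3,32,0],[5,0.6,32,0],[10.6,1.3,32,0],[10.6,1.3,32,0],[10.6,1.3,32,0]]'; python3 -m jog '[[0,0,-6,0],[0,0,-12,0],[0,0,-17,0],[0,0,-21,0],[0,0,-24,0],[0,0,-26,0],[0,0,-28,0],[0,0,-28,0]]'; python3 -c "
from tgt import *
target(-68,34)
snap('side','sd3');c=cv2.imread('pics/sd3.png');snap('scene','s3');e=cv2.imread('pics/s3.png')
cv2.imwrite('pics/v6.png',np.hstack([cv2.resize(e[170:310,290:430],(400,400)),cv2.resize(c[160:300,310:450],(400,400))]))"
```

```text
time: 16.6
position: [0.4685, -0.0095, 0.1061]
tool_rot: [0.188, -3.135, 0.0]
ft_force: [-0.4, -0.2, -0.4]
grip_width: 0.548
time: 17.6
position: [0.4682, -0.0095, 0.0784]
tool_rot: [0.188, -3.134, -0.0]
ft_force: [-3.3, 0.6, 1.1]
grip_width: 0.544
t 17.6 pos [ 0.4682 -0.0095  0.0784] zaxis [-0.002  0.    -1.   ] jawyaw 1.691 F [-3.3  0.6  1.1] w 0.544
delta mm [0.5 0.2 0.2] twist -0.0 or 3.141 j7 1.69
```

View pics/v6.png

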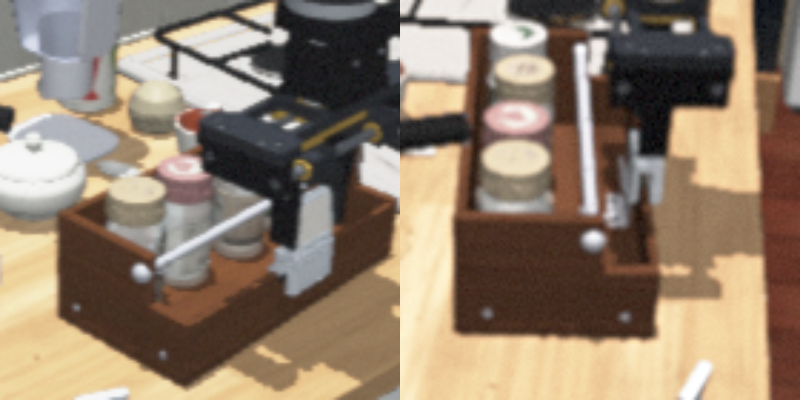

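The holder straddles the lip, label to the front, with 3 N from the spring as the tongue enters. The rail lies in its hook and the jars are standing. I'll push down.

```bash
python3 -m jog '[[-0.4,0,-2,0],[-0.4,0,-4,0],[-0.4,0,-6,0],[-0.4,0,-8,0],[-0.4,0,-10,0],[-0.4,0,-11.5,0],[-0.4,0,-13,0],[-0.4,0,-13,0]]'; python3 -m jog '[[0,0,-0.3,0],[0,0,-0.6,0],[0,0,-0.9,0],[0,0,-1.2,0],[0,0,-1.5,0],[0,0,-1.5,0],[0,0,-1.5,0],[0,0,-1.5,0]]'
```

```text
time: 18.7
position: [0.4678, -0.0095, 0.0653]
tool_rot: [0.188, -3.134, -0.0]
ft_force: [-4.2, -0.2, 2.4]
grip_width: 0.544
time: 19.7
position: [0.4678, -0.0095, 0.0645]
tool_rot: [0.188, -3.134, -0.001]
ft_force: [-6.3, -0.7, 8.9]
grip_width: 0.548
```

```bash
python3 -m jog '[[0,0,-0.3,0],[0,0,-0.6,0],[0,0,-0.8,0],[0,0,-0.8,0],[0,0,-0.8,0],[0,0,-0.8,0],[0,0,-0.8,0],[0,0,-0.8,0]]'
```

```text
time: 20.7
position: [0.4679, -0.0095, 0.0644]
tool_rot: [0.189, -3.134, -0.001]
ft_force: [-9.3, -0.8, 14.8]
grip_width: 0.548
```

Hard stop at z = 64.4 mm, against 64.6 expected for home. I'll relax the sideways load slightly, let it settle, and check.

```bash
python3 -m jog '[[-0.3,0,0,0],[-0.5,0,0,0],[-0.5,0,0,0],[-0.5,0,0,0],[-0.5,0,0,0],[-0.5,0,0,0],[-0.5,0,0,0],[-0.5,0,0,0]]'; python3 -c "
from tgt import *
target(-68,20)
snap('side','sd4');c=cv2.imread('pics/sd4.png');snap('scene','s4');e=cv2.imread('pics/s4.png')
cv2.imwrite('pics/v7.png',np.hstack([cv2.resize(e[170:310,290:430],(400,400)),cv2.resize(c[160:300,310:450],(400,400))]))
for i in range(4): get_image('wrist');print(np.round(get_state()['ft_force'],1))"
```

```text
time: 21.7
position: [0.4679, -0.0095, 0.0644]
tool_rot: [0.189, -3.135, -0.001]
ft_force: [-8.9, -0.8, 13.1]
grip_width: 0.545
t 21.7 pos [ 0.4679 -0.0095  0.0644] zaxis [-0.001  0.    -1.   ] jawyaw 1.691 F [-8.9 -0.8 13.1] w 0.545
delta mm [0.9 0.2 0.2] twist -0.0 or 3.141 j7 1.7
[-8.5 -0.7 13.5]
[-8.9 -0.8 14.6]
[-8.3 -0.6 13.1]
[-8.1 -0.6 13.8]
```

View pics/v7.png

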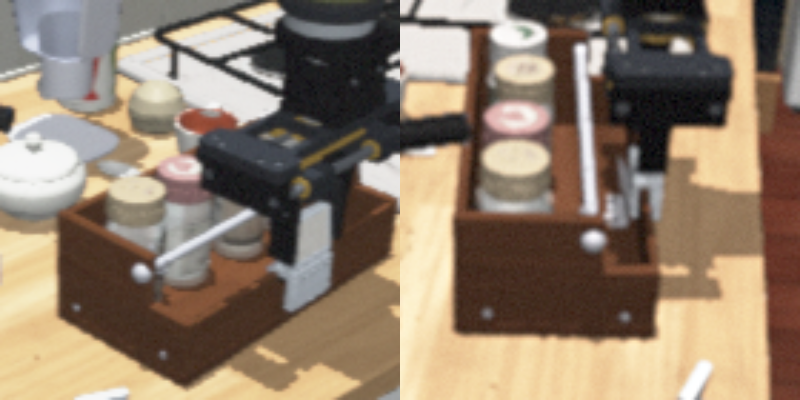

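The holder is down over the lip, label to the front. The rail is in its hook, all jars are upright, and the press is steady at about 13.5 N. Handing in.

```bash
python3 -c "
from bench import *
print(close_job());s=get_state();print(s['time'],s['position'],s['ft_force'])"
```

```text
the job is handed in; nothing more can be done
None
the job is handed in; nothing more can be done
```

The rail is down in its hook and the label holder is fully home on the notch. I handed the job in at about 22 s, with the arm still gripping the holder and pressing it down. No verdict was reported.

- **Rail:** I pushed it down with the closed fingers until it stopped hard at z = 83.4 mm (84 expected). Later pictures show it level with its ball at the hook.
- **Holder:** I took the largest of the three, the middle one, across its width with the label facing the robot. Touching the lip gently with the back of the tongue fixed the notch position to within about 0.5 mm of my estimate. I then went over the lip and pressed down past the spring.
- **Last checks:** The holder stopped hard at TCP z = 64.4 mm (64.6 expected for home) with a steady downward press of 13 to 14.6 N. It showed no sign of slipping in the grip. In the last pictures the visible jars stand upright where they were; the far-right one is hidden behind the gripper.
- **Disagreements:** A sideways force of about 8 to 9 N towards the robot remained. Shifting the command 0.5 mm towards the robot barely changed it. A similar force appeared when I pressed the rail, so I put it down to arm flex plus the leaf spring. In x, the seated TCP stands about 0.9 mm short of my estimate, which is inside the slot's play.

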